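# Run a train of cell bricks home in the weld rail

### The arm

A 7-joint arm with a two-finger parallel gripper is mounted at the origin on the work surface. World frame = base frame: x ahead of the robot, y to its left, z up, the work surface at z = 0. Lengths are in m, angles in rad, forces in N, time in s.
With the tool pointing down it reaches from about 0.35 to 0.9 m from the base axis. Payload 19.9 kg.
Tool frame: the origin (TCP) lies at the very end of the fingers, on their centre line; the grasp point (between the pads) lies 19 mm behind it; z points along the fingers, y is the line along which they close (so a half turn about z gives the same grasp; the last joint's range is limited). The gripper opens to 85 mm and grips with 20 to 120 N. Pads are 22 mm wide; open, the fingers measure 114 mm over their backs; the gripper's body (76 mm by 85 mm) begins 54 mm behind the grasp point. The pads swing forward as they close: fully open they stand 13 mm farther back than shut.
Start: joints at [-1.274, 0.417, -0.01, 1.614, 0.005, 1.111, -0.053], TCP at [0.207, 0.59, 0.231] pointing down, gripper open.
Joint ranges: [-2.81, 2.81], [-0.39, 2.02], [-1.27, 1.25], [0.06, 2.57], [-1.19, 4.33], [0.19, 2], [-2.82, 2.82]. Speed limits (rad/s): [1.89, 1.89, 2.39, 2.39, 3.01, 3.01, 3.01].

### API

Orientations are given as a unit quaternion [w, x, y, z].
In Python, from rig import readout, vision, arm gives the robot as it stands.
- The arm moves only by the tool drive_tool, never from a script. Its argument "moves" is a list of rows, each an object with "travel": the shift along the tool's x, y, z in cm, a list of three; "dr": the turn, a rotation vector about the tool's x, y, z in degrees, a list of three; "hand": the finger opening in cm, from 0 to 8.54. A call has 1 to 20 rows; each row is the pose to reach, as a shift and turn from the pose commanded when the call began, along the tool's axes at that moment; what a row does not reach only later rows make up. A row lasts 1/8 s, in which the tool goes at most 62.5 mm and 10.7 degrees, less where a joint would pass 70% of its speed; a pose out of reach is approached as far as the arm can. A call with a gripper value outside its range is refused whole. The fingers move at their own pace and stop on an object; "squeeze" is the grip in N (left out, the last holds). Time passes only in rows, so rows that repeat a pose let the fingers close. It gives the time, the measured TCP pose, the force, the opening and the grip force at its end, in the units of the state.
- readout.read_state(): the state, without advancing time (a new reading comes with each control period).
- vision.get_image(name): name is "side" or "top" or "wrist"; returns a dict with "image" (420x560x3 uint8, blue, green, red), "depth" (420x560 float32, m along the optical axis (not along the pixel's ray), 0 where there is no reading), "K" (3x3 intrinsics, pixels), "origin" and "rotation" of the camera in the world. Camera axes: x right, y down, z forward; pixel columns grow to the right and rows downward; lengths in m; the calibration is good to about 2 mm. A picture is of the moment at which its call begins.
- arm.hand_in(): hands the job in; it is judged then, once.
The state is a dict: "clock": time; "q": joint angles; "dq": joint speeds; "effort": joint torques, N m; "ee_pos": TCP position; "tool_rot": TCP orientation; "wrist_force": force on the tool from outside, world axes, zero at the start; "torque": the same for the moment, N m; "grip_width": finger opening in m; "finger_force": force on a finger pad.
Only numpy, scipy, OpenCV 4.12 (cv2) and the standard library are available. Lean on these libraries where they do the work, as an engineer would, in place of code of your own. Each camera call takes 0.05 s, during which the arm holds its last target. There are 200 camera calls.

### The job

The row of four battery cell bricks stands in the channel of the loading rail. Push the row along the channel as one closed-up train, until the front brick is fully home against the block-shaped end stop and no gaps are left, without picking up or tipping any brick; then press the push button on its box fully down, let go and leave everything else on the bench as it is.

Things in the scene. Friction and masses are not known exactly. Their poses are not given: they have to be found in the camera images.
- rail: fixed straight aluminium loading rail: base plate 75 x 390 x 8 mm, on it a channel 43 mm wide and open at the top, between two side walls 6 mm thick. The walls' tops are 26 mm above the bench, the channel floor 8 mm. Origin: centre of the underside, on the bench. Its y axis runs along the channel; x across it
- stop: fixed dark steel end stop, a block 42 mm wide (across the channel), 20 mm thick (along the channel), 45 mm high, standing in one end of the channel, either the +y or the -y end of the rail (172 mm from the rail's centre). Origin: centre of its underside, on the channel floor; same axes as the rail. The other end has only a white strip 2 mm thick on the floor and is open
- start_top (a point): centre of the top face of the push button: a round dark grey cap, 32 mm diameter, 67 mm above the bench, standing 10 mm out of a fixed black collar of 48 mm diameter, on a grey box 64 x 64 x 45 mm that stands on the robot's side of the rail, left or right. A box of the same size on the other side carries a rotary selector (round base with a bar grip) and is not to be used
- start (a joint): downward travel of the push button: 0 = up, 0.006 m = fully down; it springs back, fully down takes about 5 N
- selector: the like box with the rotary selector, fixed, nothing on it needs touching. Origin: centre of the underside
- brick1: cell brick in the rail, one of four alike that stand touching in a row, in the order brick1 to brick4 towards the rail's +y: four blue cells between black holders, 41 x 41 mm, 70 mm tall, about 0.2 kg, slides in the channel with 1 mm play either side (the whole row takes about 4 to 7 N to push). Origin: centre of its underside
- brick2: cell brick like brick1, number 2 of the row
- brick3: cell brick like brick1, number 3 of the row
- brick4: cell brick like brick1, number 4 of the row
- cell: bystander, leave alone: one loose cell standing upright, 18 mm diameter, 65 mm tall
- spare_brick: bystander, leave alone: a spare brick like those in the rail, standing on the bench
- tape: bystander, leave alone: roll of tape lying flat, 60 mm across, 20 mm high
- driver: bystander, leave alone: screwdriver lying on the bench
- flux: bystander, leave alone: small bottle standing upright, 40 mm diameter, 100 mm tall
- phone: bystander, leave alone: black telephone lying flat, 75 x 150 x 8 mm
Mind the look-alikes: they are no part of the job. What is shaped like the brick1 but red is not meant.

How it is judged:
By the outcome, as a careful person would: the job done as asked, in the order asked, and still so for the second after the job is handed in, with the robot touching nothing.
It also fails if it takes over 45 s, if anything falls off the work surface, if the arm or the gripper's body presses on something with over 40 N, if the wrist force passes 120 N, or if a joint passes its speed limit or range.

## Working session

There is one attempt and no reset: what is moved stays moved. The work goes in short steps, Python scripts to look and compute and a tool call to move; the robot and the scene stay as the last step left them, time stands still between calls to the robot, and variables do not carry over. Pictures are saved under pics/ and viewed, at most 10 in all, crops included, and the job is handed in when it is done.

Besides the shell and the picture viewer there is one more tool, called as a command line: name --argument value ..., lists and objects as JSON in quotes. drive_tool: Moves the arm, as the interface text tells. Its arguments: {"type":"object","properties":{"moves":{"type":"array"},"squeeze":{"type":"number"}},"required":["moves"]}

```bash
mkdir -p pics
python3 - <<'E'
from rig import readout, vision
import cv2, numpy as np
s=readout.read_state(); print(s)
for n in("top","side"):
    d=vision.get_image(n); cv2.imwrite(f"pics/{n}0.png",d["image"]); np.savez(f"pics/{n}0.npz",**d)
    print(n,d["K"],d["origin"],d["rotation"])
E
```

```text
{'clock': 0.0, 'q': array([-1.27452149,  0.41800177, -0.01030466,  1.6141961 ,  0.00470213,
        1.11071146, -0.05299391]), 'dq': array([ 0.0003699 ,  0.00054923,  0.00108413, -0.00033762,  0.00066007,
        0.00216774, -0.00187315]), 'effort': array([-9.17477773e-04, -8.64442134e+01,  6.78099822e-01, -4.34908390e+01,
        1.89898652e-02,  7.36651069e-03, -3.12107865e-06]), 'ee_pos': array([0.20700731, 0.58933577, 0.23063371]), 'tool_rot': array([-6.10646003e-05,  1.68077345e-01,  9.85773599e-01, -6.43569359e-04]), 'wrist_force': array([ 0.1595459 , -0.70097938,  0.03139712]), 'torque': array([ 0.0073556 ,  0.02634145, -0.00269466]), 'finger_force': 0.0, 'grip_width': 0.08516974327439535}
top [[491.31910535   0.         282.34853156]
 [  0.         491.31910535 207.39155542]
 [  0.           0.           1.        ]] [ 0.51654663 -0.09243086  1.21935524] [-0.02539749  0.71357879 -0.6996338   0.02593884]
side [[397.57158136   0.         271.54582654]
 [  0.         397.57158136 209.15044617]
 [  0.           0.           1.        ]] [0.35098798 0.56530927 0.57795749] [ 0.0831122  -0.17078404  0.87512218 -0.44506893]
```

View pics/top0.png

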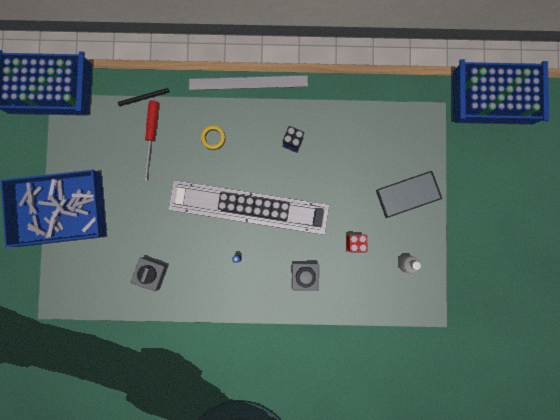

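View pics/side0.png

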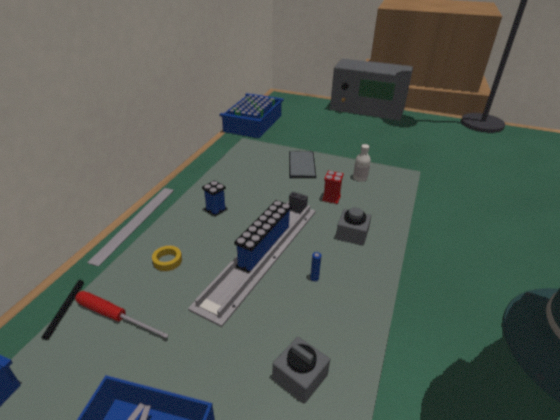

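The top view shows the rail with the white strip at the left end, near (180,196), and the dark stop at the right end, near (319,216). The row spans roughly columns 219–289, the button is at (305,276) on the right, and the selector is at (149,273) on the left. The side view agrees.

```bash
cat > h.py <<'E'
import numpy as np, cv2
from scipy.spatial.transform import Rotation as Ro
def R(q): q=np.asarray(q); return Ro.from_quat(q[[1,2,3,0]]).as_matrix()
def cloud(d):
    h,w=d["depth"].shape; u,v=np.meshgrid(np.arange(w),np.arange(h)); K=d["K"]; z=d["depth"]
    p=np.stack([(u-K[0,2])/K[0,0]*z,(v-K[1,2])/K[1,1]*z,z],-1)
    return p@R(d["rotation"]).T+d["origin"]
def ray(d,u,v,z):
    K=d["K"]; r=R(d["rotation"])@np.array([(u-K[0,2])/K[0,0],(v-K[1,2])/K[1,1],1]); o=d["origin"]
    return o+r*(z-o[2])/r[2]
E
python3 - <<'E'
from h import *
d=dict(np.load("pics/top0.npz")); P=cloud(d); Z=P[...,2]
np.set_printoptions(precision=4,suppress=True)
g=cv2.cvtColor(d["image"],cv2.COLOR_BGR2GRAY)
def rect(name,m,box,z):
    mm=np.zeros(m.shape,np.uint8); x0,x1,y0,y1=box; mm[y0:y1,x0:x1]=m[y0:y1,x0:x1]
    cs=cv2.findContours(mm,0,2)[0]; c=max(cs,key=cv2.contourArea)
    B=np.array([ray(d,*p,z)[:2] for p in cv2.boxPoints(cv2.minAreaRect(c))])
    print(name,"px",int(mm.sum()),"zmed",np.median(Z[mm>0]),"c",B.mean(0),"edges",np.linalg.norm(B[1]-B[0]),np.linalg.norm(B[2]-B[1]),"\n",B.ravel())
b=(160,335,175,240)
rect("rail",((g>110)|(Z>.005)).astype(np.uint8),b,.015)
rect("row",((Z>.06)).astype(np.uint8),b,.070)
rect("stop",((Z>.035)&(Z<.06)).astype(np.uint8),(305,335,200,235),.053)
rect("strip",((g>185)).astype(np.uint8),(165,195,175,215),.01)
rect("box",((Z>.035)).astype(np.uint8),(285,325,255,297),.045)
m=(Z>.062).astype(np.uint8); rect("cap",m,(285,325,255,297),.067)
i=d["image"][170:300,160:380]; cv2.imwrite("pics/crop0.png",cv2.resize(i,(770,455),interpolation=2))
s=dict(np.load("pics/side0.npz")); Q=cloud(s)
for n,(u,v) in dict(cap=(355,214),).items(): print(n,Q[v-4:v+5:4,u-4:u+5:4])
w=np.array([.986,0,0,0])
print(R([0,.168077,.985774,0]))
E
```

```text
rail px 11357 zmed 0.003908054035637765 c [ 0.6038 -0.0057] edges 0.42961673079347734 0.15776247810001234 
 [ 0.6783  0.2111  0.6869 -0.2185  0.5291 -0.2204  0.5208  0.2051]
row px 1287 zmed 0.07858330405044556 c [ 0.6013 -0.0241] edges 0.04361144043815158 0.16606898909130172 
 [ 0.5911  0.0608  0.6344  0.0552  0.6115 -0.1093  0.5683 -0.1032]
stop px 153 zmed 0.053657794449018414 c [ 0.5803 -0.1787] edges 0.04190533766846386 0.02072326701517515 
 [ 0.561  -0.1653  0.6025 -0.1716  0.5995 -0.1921  0.558  -0.1858]
strip px 121 zmed 0.010113150331843679 c [0.6285 0.1623] edges 0.03875395458065099 0.018858298844619835 
 [0.6109 0.1744 0.6492 0.1688 0.6462 0.1502 0.6079 0.1558]
box px 746 zmed 0.04796837920943098 c [ 0.4388 -0.1495] edges 0.061809368862870154 0.06357762190882206 
 [ 0.4699 -0.118   0.4711 -0.1798  0.4076 -0.1807  0.4064 -0.1192]
cap px 147 zmed 0.06697725762285289 c [ 0.4391 -0.1507] edges 0.029586157814978493 0.029486794692238364 
 [ 0.4386 -0.1298  0.4599 -0.1504  0.4394 -0.1717  0.4183 -0.1511]
cap [[[ 0.448  -0.1509  0.0647]
  [ 0.4398 -0.1536  0.0652]
  [ 0.4315 -0.1555  0.0662]]

 [[ 0.4445 -0.1347  0.066 ]
  [ 0.4367 -0.1396  0.0648]
  [ 0.4289 -0.1443  0.0639]]

 [[ 0.443  -0.1338  0.0563]
  [ 0.4348 -0.1354  0.0575]
  [ 0.4268 -0.1385  0.0577]]]
[[-0.9435  0.3314  0.    ]
 [ 0.3314  0.9435  0.    ]
 [ 0.      0.     -1.    ]]
```

View pics/crop0.png

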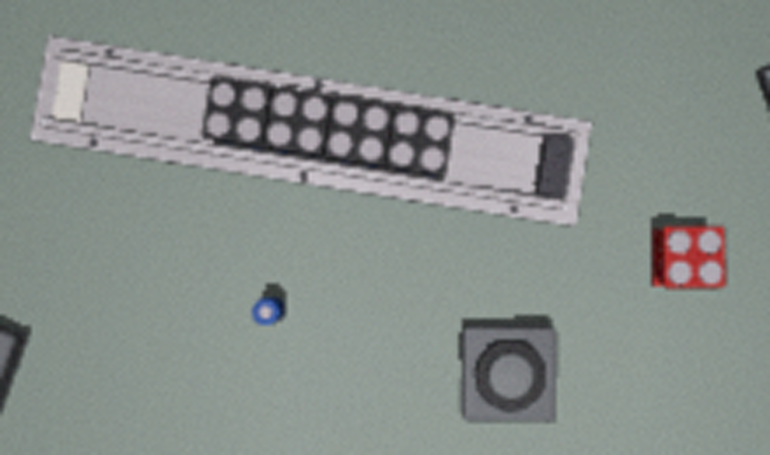

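The crop matches those masks: the bricks' top is at z≈0.078, and the stop (20.7×41.9 mm) and the box (62×64 mm) agree with the given sizes. The gap to the stop is about 63 mm. I'll move above the open end behind the row, with tool -x along the push direction and the fingers closed.

drive_tool --moves '[{"travel": [-1.7, -1, 0.3], "dr": [0, 0, 2.4], "hand": 0}, {"travel": [-5, -3, 0.9], "dr": [0, 0, 7], "hand": 0}, {"travel": [-9.4, -5.7, 1.7], "dr": [0, 0, 13.4], "hand": 0}, {"travel": [-13.8, -8.4, 2.5], "dr": [0, 0, 19.7], "hand": 0}, {"travel": [-18.2, -11.2, 3.3], "dr": [0, 0, 26], "hand": 0}, {"travel": [-22.7, -13.9, 4.1], "dr": [0, 0, 32], "hand": 0}, {"travel": [-27.1, -16.6, 4.9], "dr": [0, 0, 38.5], "hand": 0}, {"travel": [-31.5, -19.3, 5.7], "dr": [0, 0, 45], "hand": 0}, {"travel": [-35.9, -22, 6.5], "dr": [0, 0, 51], "hand": 0}, {"travel": [-40.4, -24.7, 7.3], "dr": [0, 0, 57.5], "hand": 0}, {"travel": [-44.8, -27.4, 8.1], "dr": [0, 0, 63.7], "hand": 0}, {"travel": [-48.7, -29.7, 8.8], "dr": [0, 0, 69.2], "hand": 0}, {"travel": [-52, -31.8, 9.4], "dr": [0, 0, 74], "hand": 0}, {"travel": [-54.2, -33.1, 9.8], "dr": [0, 0, 77], "hand": 0}, {"travel": [-55.3, -33.8, 10], "dr": [0, 0, 78.6], "hand": 0}, {"travel": [-55.3, -33.8, 10], "dr": [0, 0, 78.6], "hand": 0}, {"travel": [-55.3, -33.8, 10], "dr": [0, 0, 78.6], "hand": 0}]'

```text
clock: 2.22
ee_pos: [0.6163, 0.0889, 0.1314]
tool_rot: [-0.0, 0.754, 0.657, 0.0]
wrist_force: [-0.2, -0.2, 0.3]
grip_width: -0.0001
finger_force: 0.0
```

drive_tool --moves '[{"travel": [0, 0.1, 1], "dr": [0, -1, 0], "hand": 0}, {"travel": [0, 0.1, 3.5], "dr": [0, -3, 0], "hand": 0}, {"travel": [0, 0.1, 6.5], "dr": [0, -5, 0], "hand": 0}, {"travel": [0, 0.1, 8.8], "dr": [0, -5, 0], "hand": 0}, {"travel": [0, 0.1, 10.2], "dr": [0, -5, 0], "hand": 0}, {"travel": [0, 0.1, 10.9], "dr": [0, -5, 0], "hand": 0}, {"travel": [0, 0.1, 11], "dr": [0, -5, 0], "hand": 0}, {"travel": [0, 0.1, 11], "dr": [0, -5, 0], "hand": 0}]'

```text
clock: 3.22
ee_pos: [0.6182, 0.0873, 0.022]
tool_rot: [0.029, 0.754, 0.656, -0.033]
wrist_force: [-0.2, 1.2, 0.3]
grip_width: 0.0002
finger_force: 0.0
```

Run:
```python
from rig import vision
import cv2
a=vision.get_image("side")["image"][130:330,170:400]; b=vision.get_image("top")["image"][160:260,150:350]
cv2.imwrite("pics/c1.png",cv2.vconcat([cv2.resize(a,(600,340),interpolation=2),cv2.resize(b,(600,250),interpolation=2)]))
```

```text
(no output)
```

View pics/c1.png

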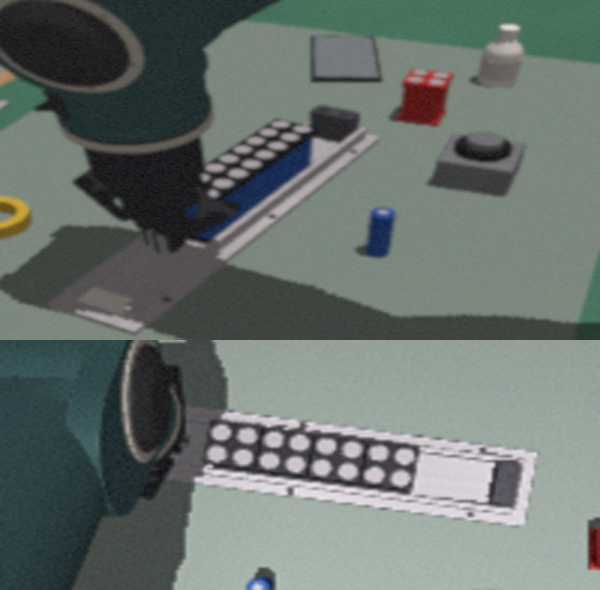

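The fingers are in the channel behind the row and clear of it, and the path to the stop is free. I'll push slowly now.

drive_tool --moves '[{"travel": [-0.5, 0, 0.04], "dr": [0, 0, 0], "hand": 0}, {"travel": [-1.1, 0, 0.1], "dr": [0, 0, 0], "hand": 0}, {"travel": [-1.5, 0, 0.13], "dr": [0, 0, 0], "hand": 0}, {"travel": [-1.9, 0, 0.17], "dr": [0, 0, 0], "hand": 0}, {"travel": [-2.3, 0, 0.2], "dr": [0, 0, 0], "hand": 0}, {"travel": [-2.8, 0, 0.25], "dr": [0, 0, 0], "hand": 0}, {"travel": [-3.4, 0, 0.3], "dr": [0, 0, 0], "hand": 0}, {"travel": [-4, 0, 0.35], "dr": [0, 0, 0], "hand": 0}, {"travel": [-4.6, 0, 0.4], "dr": [0, 0, 0], "hand": 0}, {"travel": [-5.2, 0, 0.45], "dr": [0, 0, 0], "hand": 0}, {"travel": [-5.8, 0, 0.51], "dr": [0, 0, 0], "hand": 0}, {"travel": [-6.4, 0, 0.56], "dr": [0, 0, 0], "hand": 0}, {"travel": [-7, 0, 0.61], "dr": [0, 0, 0], "hand": 0}, {"travel": [-7.4, 0, 0.65], "dr": [0, 0, 0], "hand": 0}, {"travel": [-7.5, 0, 0.66], "dr": [0, 0, 0], "hand": 0}, {"travel": [-7.5, 0, 0.66], "dr": [0, 0, 0], "hand": 0}]'

```text
clock: 5.32
ee_pos: [0.6075, 0.0131, 0.0213]
tool_rot: [0.029, 0.754, 0.656, -0.033]
wrist_force: [0.3, 4.7, -0.5]
grip_width: -0.0003
finger_force: 2.2
```

```bash
cat > look.py <<'E'
import sys
from h import *
from rig import vision
d=vision.get_image("top"); np.savez("pics/l.npz",**d); a=vision.get_image("side")["image"][130:330,170:400]; b=d["image"][160:260,150:350]
cv2.imwrite(f"pics/{sys.argv[1]}.png",cv2.vconcat([cv2.resize(a,(600,340),interpolation=2),cv2.resize(b,(600,250),interpolation=2)]))
P=cloud(d); u=np.array([-.14,-.99]); t=(P[...,:2]-[.6038,-.008])@u; n=(P[...,:2]-[.6038,-.008])@[.99,-.14]
for lo in range(-80,190,4):
    m=(abs(n)<.012)&(t>=lo/1e3)&(t<(lo+4)/1e3); 
    if m.any(): print(lo,round(float(np.median(P[m][:,2]))*1e3),end=" | ")
E
python3 look.py c2
```

```text
-80 401 | -76 401 | -72 404 | -68 406 | -64 408 | -60 411 | -56 410 | -52 408 | -48 409 | -44 407 | -40 408 | -36 406 | -32 404 | -28 403 | -24 410 | -20 411 | -16 410 | -12 411 | -8 411 | -4 394 | 0 372 | 4 366 | 8 360 | 12 336 | 16 80 | 20 79 | 24 80 | 28 77 | 32 78 | 36 79 | 40 79 | 44 77 | 48 79 | 52 78 | 56 79 | 60 78 | 64 79 | 68 78 | 72 78 | 76 78 | 80 80 | 84 79 | 88 78 | 92 78 | 96 79 | 100 79 | 104 78 | 108 79 | 112 77 | 116 80 | 120 79 | 124 79 | 128 78 | 132 78 | 136 78 | 140 78 | 144 79 | 148 79 | 152 43 | 156 9 | 160 17 | 164 53 | 168 56 | 172 55 | 176 53 | 180 52 | 184 9 | 188 8 |
```

View pics/c2.png

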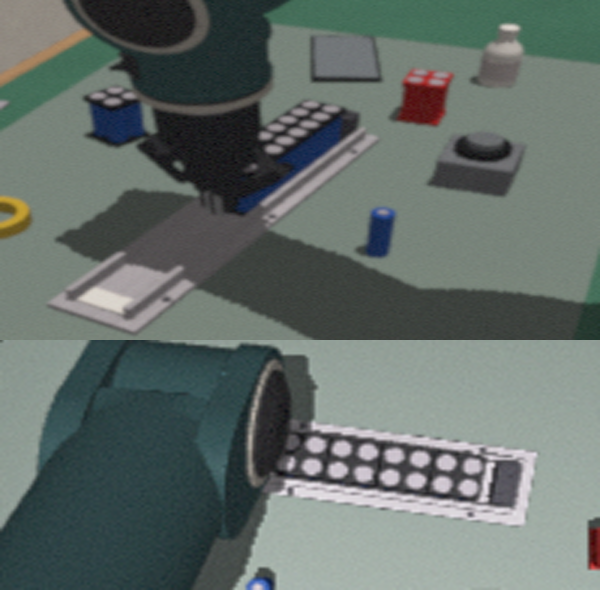

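The row is moving as one closed-up train, and about 8 mm is left to the stop, near (490,480) in the lower view. I'll close that in fine steps and watch the force.

drive_tool --moves '[{"travel": [-0.2, 0, 0.02], "dr": [0, 0, 0], "hand": 0}, {"travel": [-0.5, 0, 0.04], "dr": [0, 0, 0], "hand": 0}, {"travel": [-0.7, 0, 0.06], "dr": [0, 0, 0], "hand": 0}, {"travel": [-0.8, 0, 0.07], "dr": [0, 0, 0], "hand": 0}, {"travel": [-0.8, 0, 0.07], "dr": [0, 0, 0], "hand": 0}]'

```text
clock: 6.05
ee_pos: [0.6063, 0.0051, 0.0213]
tool_rot: [0.029, 0.754, 0.656, -0.033]
wrist_force: [-0.8, 4.9, 0.7]
grip_width: -0.0001
finger_force: 2.4
```

drive_tool --moves '[{"travel": [-0.1, 0, 0.01], "dr": [0, 0, 0], "hand": 0}, {"travel": [-0.1, 0, 0.01], "dr": [0, 0, 0], "hand": 0}]'

```text
clock: 6.3
ee_pos: [0.6063, 0.0041, 0.0213]
tool_rot: [0.029, 0.754, 0.656, -0.033]
wrist_force: [0.0, 4.8, 0.1]
grip_width: 0.0001
finger_force: 2.6
```

drive_tool --moves '[{"travel": [-0.1, 0, 0.01], "dr": [0, 0, 0], "hand": 0}, {"travel": [-0.1, 0, 0.01], "dr": [0, 0, 0], "hand": 0}]'

```text
clock: 6.55
ee_pos: [0.6061, 0.0032, 0.0213]
tool_rot: [0.029, 0.754, 0.656, -0.033]
wrist_force: [1.4, 5.7, -0.8]
grip_width: 0.0001
finger_force: 2.6
```

drive_tool --moves '[{"travel": [-0.1, 0, 0.01], "dr": [0, 0, 0], "hand": 0}, {"travel": [-0.1, 0, 0.01], "dr": [0, 0, 0], "hand": 0}]'

```text
clock: 6.8
ee_pos: [0.6061, 0.0027, 0.0213]
tool_rot: [0.028, 0.754, 0.656, -0.032]
wrist_force: [1.0, 8.9, 0.2]
grip_width: -0.0002
finger_force: 4.0
```

drive_tool --moves '[{"travel": [-0.1, 0, 0.01], "dr": [0, 0, 0], "hand": 0}, {"travel": [-0.1, 0, 0.01], "dr": [0, 0, 0], "hand": 0}]'

```text
clock: 7.05
ee_pos: [0.6061, 0.0027, 0.0213]
tool_rot: [0.028, 0.753, 0.656, -0.032]
wrist_force: [0.8, 11.8, 1.0]
grip_width: 0.0001
finger_force: 6.1
```

```bash
python3 look.py c3|tr '|' '\n'|tail -16|tr '\n' '|'
```

```text
132 80 | 136 79 | 140 79 | 144 79 | 148 79 | 152 79 | 156 80 | 160 79 | 164 53 | 168 54 | 172 54 | 176 53 | 180 53 | 184 9 | 188 8 |
```

View pics/c3.png

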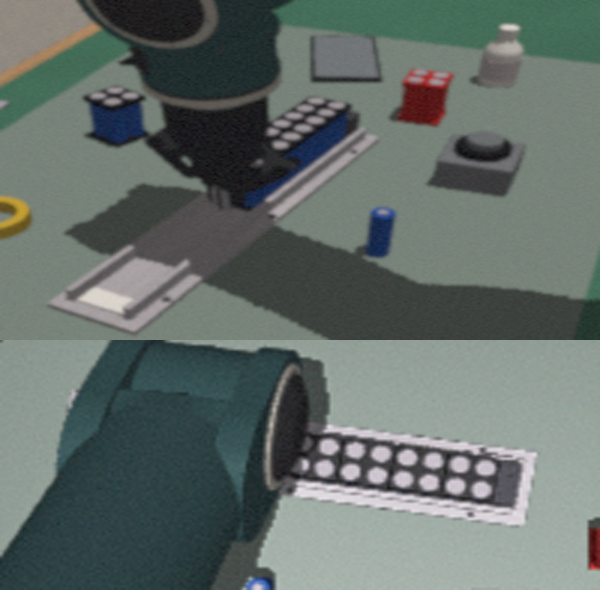

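The row is now home: the brick top meets the stop at t≈0.163 m, which is where the stop face should be, and the force has risen well above the sliding force. I'll nudge slightly firmer, then back off and lift.

drive_tool --moves '[{"travel": [-0.1, 0, 0.01], "dr": [0, 0, 0], "hand": 0}, {"travel": [-0.2, 0, 0.02], "dr": [0, 0, 0], "hand": 0}, {"travel": [-0.2, 0, 0.02], "dr": [0, 0, 0], "hand": 0}, {"travel": [0.2, 0, -0.02], "dr": [0, 0, 0], "hand": 0}, {"travel": [0.8, 0, -0.07], "dr": [0, 0, 0], "hand": 0}, {"travel": [2, 0, -0.17], "dr": [0, 0, 0], "hand": 0}, {"travel": [3, 0, -0.26], "dr": [0, 0, 0], "hand": 0}, {"travel": [3, 0, -1.2], "dr": [0, 0, 0], "hand": 0}, {"travel": [2.7, 0, -4], "dr": [0, 1, 0], "hand": 0}, {"travel": [2.4, 0, -7], "dr": [0, 3, 0], "hand": 0}, {"travel": [2.1, 0, -10], "dr": [0, 5, 0], "hand": 0}, {"travel": [1.9, 0, -12], "dr": [0, 5, 0], "hand": 0}, {"travel": [1.9, 0, -12.2], "dr": [0, 5, 0], "hand": 0}, {"travel": [1.9, 0, -12.2], "dr": [0, 5, 0], "hand": 0}]'

```text
clock: 8.9
ee_pos: [0.6095, 0.0306, 0.1404]
tool_rot: [-0.0, 0.754, 0.657, -0.001]
wrist_force: [-0.1, 0.5, -0.7]
grip_width: -0.0001
finger_force: 0.0
```

```bash
python3 - <<'E'
from h import *
from rig import readout
s=readout.read_state(); M=R(s["tool_rot"]); print(s["ee_pos"],s["q"][6],(M.T@(np.array([.439,-.150,.085])-s["ee_pos"])*100).round(2))
E
python3 look.py c4
```

```text
[0.6094894  0.03058745 0.14037033] -0.019080945314673355 [-20.23 -14.4    5.56]
-80 513 | -76 510 | -72 500 | -68 500 | -64 500 | -60 500 | -56 500 | -52 500 | -48 500 | -44 501 | -40 501 | -36 500 | -32 500 | -28 500 | -24 500 | -20 500 | -16 499 | -12 499 | -8 515 | -4 515 | 0 512 | 4 512 | 8 512 | 12 494 | 16 483 | 20 471 | 24 433 | 28 79 | 32 78 | 36 78 | 40 78 | 44 79 | 48 79 | 52 79 | 56 78 | 60 78 | 64 78 | 68 78 | 72 78 | 76 78 | 80 78 | 84 78 | 88 77 | 92 78 | 96 79 | 100 78 | 104 79 | 108 79 | 112 79 | 116 79 | 120 77 | 124 79 | 128 79 | 132 78 | 136 79 | 140 78 | 144 78 | 148 79 | 152 79 | 156 77 | 160 78 | 164 53 | 168 54 | 172 54 | 176 54 | 180 52 | 184 9 | 188 8 |
```

drive_tool --moves '[{"travel": [-1, -0.7, 0], "dr": [0, 0, 0], "hand": 0}, {"travel": [-4, -2.8, 0], "dr": [0, 0, 0], "hand": 0}, {"travel": [-8, -5.7, 0], "dr": [0, 0, 0], "hand": 0}, {"travel": [-12, -8.5, 0], "dr": [0, 0, 0], "hand": 0}, {"travel": [-16, -11.4, 0], "dr": [0, 0, 0], "hand": 0}, {"travel": [-19, -13.5, 0], "dr": [0, 0, 0], "hand": 0}, {"travel": [-20.2, -14.4, 0], "dr": [0, 0, 0], "hand": 0}, {"travel": [-20.2, -14.4, 1], "dr": [0, 0, 0], "hand": 0}, {"travel": [-20.2, -14.4, 3], "dr": [0, 0, 0], "hand": 0}, {"travel": [-20.2, -14.4, 4.5], "dr": [0, 0, 0], "hand": 0}, {"travel": [-20.2, -14.4, 5], "dr": [0, 0, 0], "hand": 0}, {"travel": [-20.2, -14.4, 5], "dr": [0, 0, 0], "hand": 0}]'

```text
clock: 10.5
ee_pos: [0.4393, -0.1499, 0.0909]
tool_rot: [-0.0, 0.754, 0.656, -0.0]
wrist_force: [0.9, -0.2, -0.0]
grip_width: -0.0001
finger_force: 0.0
```

```bash
python3 look.py c5
```

```text
-80 8 | -76 8 | -72 9 | -68 8 | -64 9 | -60 9 | -56 8 | -52 10 | -48 9 | -44 7 | -40 9 | -36 8 | -32 9 | -28 9 | -24 9 | -20 8 | -16 9 | -12 8 | -8 7 | -4 76 | 0 78 | 4 78 | 8 79 | 12 79 | 16 80 | 20 77 | 24 79 | 28 78 | 32 79 | 36 78 | 40 79 | 44 79 | 48 79 | 52 79 | 56 79 | 60 79 | 64 79 | 68 79 | 72 79 | 76 78 | 80 78 | 84 78 | 88 79 | 92 79 | 96 78 | 100 78 | 104 79 | 108 79 | 112 79 | 116 78 | 120 78 | 124 79 | 128 78 | 132 78 | 136 79 | 140 79 | 144 78 | 148 79 | 152 77 | 156 78 | 160 78 | 164 54 | 168 55 | 172 54 | 176 54 | 180 54 | 184 8 | 188 8 |
```

View pics/c5.png

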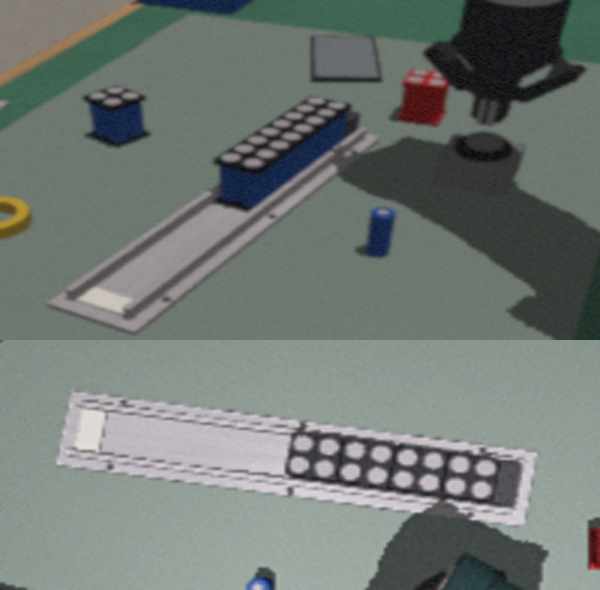

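The row is closed up from t=-2 to 162 mm, upright and against the stop. The closed fingertips are over the button, near (490,130) in the upper view. Next I press it.

drive_tool --moves '[{"travel": [0, 0, 0.8], "dr": [0, 0, 0], "hand": 0}, {"travel": [0, 0, 1.7], "dr": [0, 0, 0], "hand": 0}, {"travel": [0, 0, 2.2], "dr": [0, 0, 0], "hand": 0}, {"travel": [0, 0, 2.5], "dr": [0, 0, 0], "hand": 0}, {"travel": [0, 0, 2.8], "dr": [0, 0, 0], "hand": 0}, {"travel": [0, 0, 3], "dr": [0, 0, 0], "hand": 0}, {"travel": [0, 0, 3], "dr": [0, 0, 0], "hand": 0}]'

```text
clock: 11.48
ee_pos: [0.4391, -0.15, 0.0611]
tool_rot: [-0.0, 0.754, 0.656, -0.0]
wrist_force: [-3.2, 1.4, 5.3]
grip_width: 0.0002
finger_force: 2.4
```

drive_tool --moves '[{"travel": [0, 0, 0.1], "dr": [0, 0, 0], "hand": 0}, {"travel": [0, 0, 0.1], "dr": [0, 0, 0], "hand": 0}]'

```text
clock: 11.72
ee_pos: [0.4393, -0.15, 0.0608]
tool_rot: [-0.0, 0.755, 0.656, 0.0]
wrist_force: [-9.0, 2.6, 24.2]
grip_width: -0.0
finger_force: 12.0
```

The button has bottomed out: 6.2 mm of travel and 24 N. I'll hold briefly, then lift straight up.

drive_tool --moves '[{"travel": [0, 0, 0], "dr": [0, 0, 0], "hand": 0}, {"travel": [0, 0, -0.3], "dr": [0, 0, 0], "hand": 0}, {"travel": [0, 0, -1.2], "dr": [0, 0, 0], "hand": 0}, {"travel": [0, 0, -3.5], "dr": [0, 0, 0], "hand": 0}, {"travel": [0, 0, -7], "dr": [0, 0, 0], "hand": 0}, {"travel": [0, 0, -9], "dr": [0, 0, 0], "hand": 0}, {"travel": [0, 0, -10], "dr": [0, 0, 0], "hand": 0}, {"travel": [0, 0, -10], "dr": [0, 0, 0], "hand": 0}, {"travel": [0, 0, -10], "dr": [0, 0, 0], "hand": 0}]'

```text
clock: 12.85
ee_pos: [0.439, -0.1499, 0.1595]
tool_rot: [-0.0, 0.754, 0.656, -0.0]
wrist_force: [0.1, -0.3, -0.4]
grip_width: -0.0001
finger_force: 0.0
```

```bash
python3 look.py c6 | cut -c1-0; python3 -c "
from rig import arm; print(arm.hand_in())"
```

```text
the job is handed in; nothing more can be done
Nonecut: invalid decreasing range
Try 'cut --help' for more information.
Exception ignored on flushing sys.stdout:
BrokenPipeError: [Errno 32] Broken pipe
```

The four-brick row is upright, closed up and home against the stop; the button was then pressed fully down (about 6 mm) and released, and the job was handed in at about 13 s, though I did not check the scene by camera after releasing the button.

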